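# Change over the blow-off drying stand

## Robot

A 6-joint arm with a two-finger parallel gripper is mounted at the origin on the work surface. World frame = base frame: x ahead of the robot, y to its left, z up, the work surface at z = 0. Lengths are in m, angles in degrees, forces in N, time in s.
With the tool pointing down it reaches from about 0.25 to 0.725 m from the base axis. Payload 9.7 kg.
Tool frame: the origin (TCP) lies midway between the tips of the shut fingers; the grasp point (between the pads) lies bot.hold_point_z behind it (bot.hold_point_z is the distance from the TCP to the grasp point, in m); z points along the fingers, y is the line along which they close (so a half turn about z gives the same grasp; the last joint's range is limited). The gripper opens to 85 mm and grips with 20 to 120 N. Pads are 22 mm wide; open, the fingers measure 114 mm over their backs; the gripper's body (76 mm by 85 mm) begins 54 mm behind the grasp point. The pads swing forward as they close: fully open they stand 13 mm farther back than shut.
Start: joints at [65.718, 4.979, 10.078, 95.1, 0, 90], TCP at [0.226, 0.501, 0.231] pointing down, gripper open.
Joint ranges: [-179.16, 179.16], [-48.56, 103.87], [-65.8, 70.77], [-126.05, 130.52], [-82.76, 87.17], [-180, 180]. Speed limits (degrees/s): [127.2, 127.2, 147.25, 180, 180, 180].

## Interface

Orientations are given as [roll, pitch, yaw] about the fixed x, y, z axes, in that order (R = Rz(yaw) Ry(pitch) Rx(roll)).
In Python, from workcell import bot, camera, camera_model, ticket gives the robot as it stands.
- The arm moves only by the tool send_rows, never from a script. Its argument "targets" is text: rows parted by semicolons, each of 5 numbers parted by spaces: the shift along the tool's x, y, z in mm, then the turn about the tool's z in degrees, then the closure in counts, from 0 (fully open) to 255 (shut). A call has 1 to 20 rows; each row is the pose to reach, as a shift and turn from the pose commanded when the call began, along the tool's axes at that moment; what a row does not reach only later rows make up. A row lasts 1/8 s, in which the tool goes at most 62.5 mm and 10.7 degrees, less where a joint would pass 70% of its speed; a pose out of reach is approached as far as the arm can. A call with a gripper value outside its range is refused whole. The fingers move at their own pace and stop on an object; "newtons" is the grip in N (left out, the last holds). Time passes only in rows, so rows that repeat a pose let the fingers close. It gives the time, the measured TCP pose, the force, the opening and the grip force at its end, in the units of the state.
- bot.get_obs(): the state, without advancing time (a new reading comes with each control period).
- camera(name): name is "scene" or "top" or "wrist"; returns the picture (420x560x3 uint8, blue, green, red); there is no depth.
- camera_model(name): a dict with "K" (3x3 intrinsics, pixels), "pose" (4x4, takes a point from camera to world coordinates); the wrist camera has in their place "T_tool_cam" (4x4, takes a point from camera to tool coordinates, whose origin is the TCP and whose axes are the flange's). Camera axes: x right, y down, z forward; pixel columns grow to the right and rows downward; lengths in m; the calibration is good to about 2 mm. A picture is of the moment at which its call begins: read the wrist's pose just before it. camera_model takes no time and is no camera call.
- ticket.job_done(): hands the job in; it is judged then, once.
The state is a dict: "time": time; "q": joint angles; "qd": joint speeds; "joint_efforts": joint torques, N m; "ee_pos": TCP position; "tcp_rot": TCP orientation; "wrist_force": force on the tool from outside, world axes, zero at the start; "torque": the same for the moment, N m; "opening": finger opening in m; "grasp_force": force on a finger pad.
Only numpy, scipy, OpenCV 4.12 (cv2) and the standard library are available. Lean on these libraries where they do the work, as an engineer would, in place of code of your own. Each camera call takes 0.05 s, during which the arm holds its last target. There are 200 camera calls.

## Task

Change over the air drying stand: first lift the dried baskets off its pegs and stand them upright in the empty tray, setting them down gently, then hang the washed baskets that wait in the other tray on the pegs by their bails, one to a peg. When all of them hang, open the air valve: turn its handwheel counter-clockwise until it stops, then back it off a quarter turn. Leave the bottle, the timer and the jar where they are.

Things in the scene. Friction and masses are not known exactly. Their poses are not given: they have to be found in the camera images.
- dry1_mid (a point): Dried basket (2 or 3 of dry1-3 present, hanging on pegs at the start). All baskets are alike: stainless wire box 64 (x) by 76 (y) by 50 mm high, about 0.25 kg, parts fixed inside, and a fixed bail with a square grip block on top. This point: on its upright middle axis, 72 mm above its underside (in the bail's window); z up.
- dry2_mid (a point): As dry1. The bail: 6 mm wire in the basket's plane x = 0, rising from both y sides to an inverted V. The underside of its peak, which rests on a peg, is 27 mm above this point (99 mm above the underside). The window under the bail is open along x, 49 mm high, about 65 mm wide.
- dry3_mid (a point): As dry1. The grip block: white plastic, 24 x 24 mm, sides along x and y, 38 mm high, on the bail's peak; its centre is 53 mm above this point (125 mm above the underside), its top 144 mm above the underside. Take it from above.
- wet1_mid (a point): Washed basket, same shape and same point as dry1-3; stands in the wash tray at the start (2 or 3 of wet1-3 present).
- wet2_mid (a point): Washed basket, same shape and same point as dry1-3; stands in the wash tray at the start (2 or 3 of wet1-3 present).
- wet3_mid (a point): Washed basket, same shape and same point as dry1-3; stands in the wash tray at the start (2 or 3 of wet1-3 present).
- peg1 (a point): Peg of the drying stand: level steel rod, 10 mm diameter, pointing along this frame's -x (to the robot, give or take the stand's yaw). This point: on top of the rod, half-way along. The tube it grows from is 50 mm behind (+x); the straight part ends 28 mm in front (-x), then the end turns up: tip 45 mm in front, 12 mm higher than this point.
- peg2 (a point): As peg1. The three pegs are 130 mm apart along y (peg1 at +y, then peg2, peg3), 250 mm up on a horizontal steel manifold tube of 42 mm diameter; below lies a drip pan. Baskets hang with the bail across the rod.
- peg3 (a point): As peg1, the peg nearest the valve.
- wash_tray: Low stainless tray fixed on the bench, 130 (x) by 340 (y) mm, rim 18 mm high, floor 4 mm thick; the washed baskets wait in it. Origin: centre of its underside. Either this or the dry tray is on the left.
- dry_tray: The same tray, empty at the start: it takes the dried baskets. Origin: centre of its underside.
- wheel (a joint): Angle of the gate valve's handwheel (rad): 0 shut, growing counter-clockwise seen from above (opening); hard stop at 14.0, fully open. Starts between 0 and 2.5. Stays where it is left; turning takes about 4 N at the handle. Backing off is clockwise.
- hub (a point): Centre of the handwheel, on its vertical axis, 182 mm above the bench: grey three-spoke wheel, 124 mm outer diameter, 12 mm thick rim, on a brass valve beside the pegs.
- crank (a point): Centre of the handwheel's revolving handle: black, upright, 24 mm diameter, 56 mm long (190 to 246 mm above the bench), 48 mm from the wheel's axis. It spins freely about its own axis, so it can be held and led round without turning the gripper.
- wash_bottle: Bystander: white bottle, 60 mm diameter, 160 mm high. Origin: centre of its underside.
- timer: Bystander: flat white timer, 60 x 75 x 28 mm, on the bench between the trays. Origin: centre of its underside.
- jar: Bystander: amber jar, 70 mm diameter, 80 mm high, behind the stand. Origin: centre of its underside.
Not all that is in view belongs to the job. Leave any red look-alike of the part that bears dry2_mid alone. Leave any orange look-alike of the part that bears wet2_mid alone.

How it is judged (in metres and radians):
On the way, in this order (a step that is already met when the one before it is completed fails the run):
1. every dried basket stands upright in the dry tray (x of dry1_mid in the frame of dry_tray between -0.076 and 0.076 m and y of dry1_mid in the frame of dry_tray between -0.145 and 0.145 m and z of each of dry1_mid, dry2_mid, dry3_mid in the frame of dry_tray below 0.086 m and angle between each of dry1_mid, dry2_mid, dry3_mid's own z axis and vertical below 0.15 rad and x of dry2_mid in the frame of dry_tray between -0.076 and 0.076 m and y of dry2_mid in the frame of dry_tray between -0.145 and 0.145 m and x of dry3_mid in the frame of dry_tray between -0.076 and 0.076 m and y of dry3_mid in the frame of dry_tray between -0.145 and 0.145 m), for 0.2 s.
2. every washed basket hangs on a peg (((horizontal distance between wet1_mid and peg1 below 0.028 m and z of wet1_mid in the frame of peg1 between -0.036 and -0.018 m) or (horizontal distance between wet1_mid and peg2 below 0.028 m and z of wet1_mid in the frame of peg2 between -0.036 and -0.018 m) or (horizontal distance between wet1_mid and peg3 below 0.028 m and z of wet1_mid in the frame of peg3 between -0.036 and -0.018 m)) and angle between each of wet1_mid, wet2_mid, wet3_mid's own z axis and vertical below 0.25 rad and ((horizontal distance between wet2_mid and peg1 below 0.028 m and z of wet2_mid in the frame of peg1 between -0.036 and -0.018 m) or (horizontal distance between wet2_mid and peg2 below 0.028 m and z of wet2_mid in the frame of peg2 between -0.036 and -0.018 m) or (horizontal distance between wet2_mid and peg3 below 0.028 m and z of wet2_mid in the frame of peg3 between -0.036 and -0.018 m)) and ((horizontal distance between wet3_mid and peg1 below 0.028 m and z of wet3_mid in the frame of peg1 between -0.036 and -0.018 m) or (horizontal distance between wet3_mid and peg2 below 0.028 m and z of wet3_mid in the frame of peg2 between -0.036 and -0.018 m) or (horizontal distance between wet3_mid and peg3 below 0.028 m and z of wet3_mid in the frame of peg3 between -0.036 and -0.018 m))), for 0.2 s.
3. the valve is opened to its stop (value of joint wheel above 13.85 rad), for 0.05 s.
4. the valve is backed off a quarter turn (value of joint wheel between 11.829 and 13.029 rad), for 0.2 s.
At the end, for the whole second after the job is handed in: Dried baskets upright (0.15 rad) on the dry tray's floor; washed baskets hanging by their bails, one to a peg, within 28 mm of the peg's middle and 0.25 rad of upright; handwheel at rest a quarter turn (give or take 0.6 rad) back from its open stop (all of step 1 and all of step 2 and all of step 4 and velocity of joint wheel between -0.1 and 0.1 rad/s); the robot touches nothing.
It fails at once if the bottle is shoved away (more than 40 mm) (distance of wash_bottle from where it was at the start of the episode above 0.04 m).
It fails at once if the timer is shoved away (more than 40 mm) (distance of timer from where it was at the start of the episode above 0.04 m).
It fails at once if the jar is shoved away (more than 40 mm) (distance of jar from where it was at the start of the episode above 0.04 m).
It fails at once if a dried basket is dropped or banged down (faster than 0.6 m/s in the last 24 mm above the tray's floor) ((z of dry1_mid in the frame of dry_tray below 0.1 m and linear speed of dry1 above 0.6 m/s) or (z of dry2_mid in the frame of dry_tray below 0.1 m and linear speed of dry2 above 0.6 m/s) or (z of dry3_mid in the frame of dry_tray below 0.1 m and linear speed of dry3 above 0.6 m/s)).
Of dry1, dry2, dry3 only 2 to 3 are there at a start; the rules pass over those that are not, and their reading is None.
Of wet1, wet2, wet3 only 2 to 3 are there at a start; the rules pass over those that are not, and their reading is None.
At some moment in a run one of wet1, wet2, wet3 may be knocked a few centimetres aside while the robot is not near it.
It also fails if it takes over 210 s, if anything falls off the work surface, if the arm or the gripper's body presses on something with over 40 N, if the wrist force passes 120 N, or if a joint passes its speed limit or range.

## Working session

There is one attempt and no reset: what is moved stays moved. The work goes in short steps, Python scripts to look and compute and a tool call to move; the robot and the scene stay as the last step left them, time stands still between calls to the robot, and variables do not carry over. Pictures are saved under pics/ and viewed, at most 14 in all, crops included, and the job is handed in when it is done.

Besides the shell and the picture viewer there is one more tool, called after "Emit:" as name(argument=value, ...) on one line, values as JSON. send_rows: Moves the arm, as the interface text tells. Its arguments: {"type":"object","properties":{"targets":{"type":"string"},"newtons":{"type":"number"}},"required":["targets"]}

```bash
ls; mkdir -p pics; python3 - <<'E'
from workcell import bot,camera,camera_model,ticket
import cv2,numpy as np
np.set_printoptions(precision=4,suppress=True)
print(bot.get_obs()); print(bot.hold_point_z)
for n in("scene","top","wrist"):
    cv2.imwrite(f"pics/{n}0.png",camera(n)); print(n,camera_model(n))
E
```

```text
pics
{'time': 0.0, 'q': array([65.7176,  5.0099, 10.0349, 95.0995,  0.0002, 90.0001]), 'qd': array([ 0.0574, -0.0386,  0.0115, -0.0588, -0.0921, -0.0059]), 'joint_efforts': array([  0.0025, -52.0386,  46.4809,   0.016 ,   0.0002,   0.    ]), 'ee_pos': array([0.2261, 0.5011, 0.2306]), 'tcp_rot': array([-179.9254,   -0.0002,  155.7175]), 'wrist_force': array([ 0.066 ,  1.2594, -0.4128]), 'torque': array([-0.0026,  0.0161, -0.0143]), 'grasp_force': 0.0, 'opening': 0.08567308670281958}
0.0187
scene {'K': array([[471.1282,   0.    , 284.6469],
       [  0.    , 471.1282, 215.8157],
       [  0.    ,   0.    ,   1.    ]]), 'pose': array([[-0.7129,  0.5934, -0.3736,  0.923 ],
       [ 0.7011,  0.6157, -0.3597,  0.4586],
       [ 0.0166, -0.5184, -0.855 ,  1.0766],
       [ 0.    ,  0.    ,  0.    ,  1.    ]])}
top {'K': array([[434.4491,   0.    , 280.117 ],
       [  0.    , 434.4491, 207.287 ],
       [  0.    ,   0.    ,   1.    ]]), 'pose': array([[ 0.0176, -0.9946,  0.102 ,  0.4228],
       [-0.9996, -0.0152,  0.0247,  0.0473],
       [-0.023 , -0.1024, -0.9945,  1.3813],
       [ 0.    ,  0.    ,  0.    ,  1.    ]])}
wrist {'K': array([[304.3811,   0.    , 280.0108],
       [  0.    , 304.3811, 210.7363],
       [  0.    ,   0.    ,   1.    ]]), 'T_tool_cam': array([[ 0.0001, -0.9637, -0.2671,  0.0672],
       [ 1.    , -0.    ,  0.0003, -0.0006],
       [-0.0003, -0.2671,  0.9637, -0.1444],
       [ 0.    ,  0.    ,  0.    ,  1.    ]])}
```

View pics/scene0.png

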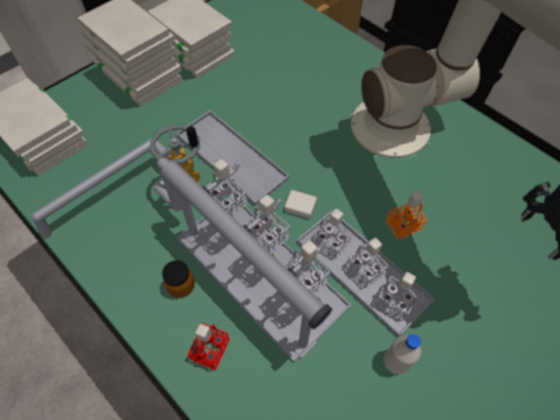

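View pics/top0.png

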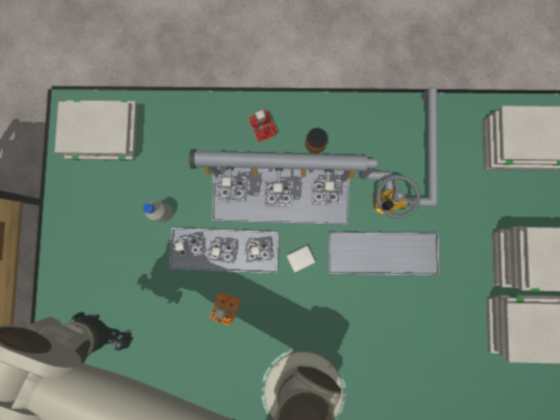

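```bash
python3 - <<'E'
import cv2
a=cv2.imread("pics/top0.png")
cv2.imwrite("pics/c1.png",cv2.resize(a[145:275,165:445],None,fx=2.85,fy=2.85,interpolation=cv2.INTER_CUBIC))
a=cv2.imread("pics/scene0.png")
cv2.imwrite("pics/c2.png",cv2.resize(a[115:345,145:445],None,fx=2.6,fy=2.6,interpolation=cv2.INTER_CUBIC))
E
```

```text
(no output)
```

View pics/c1.png

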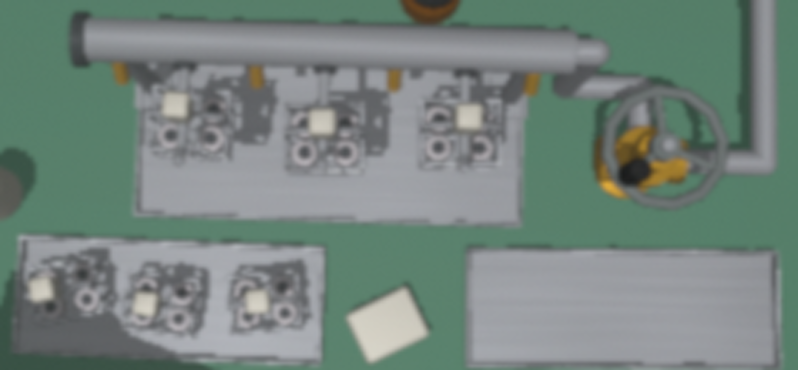

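View pics/c2.png

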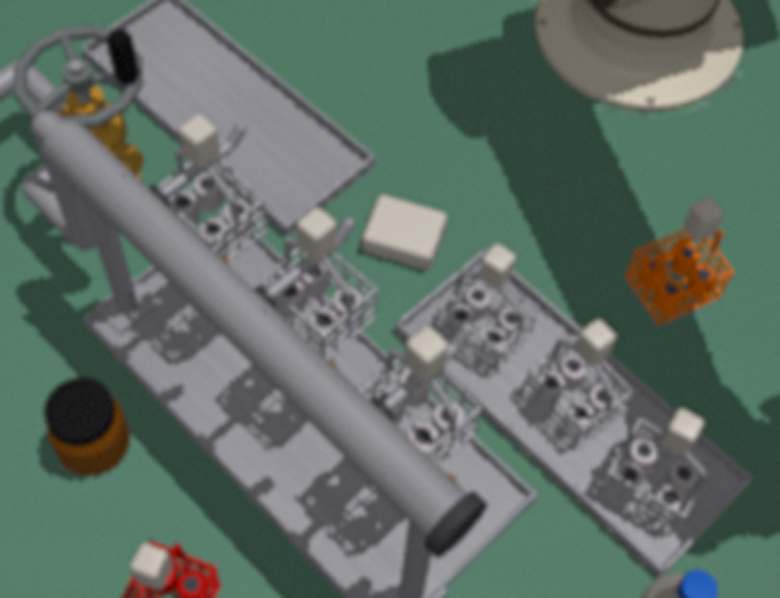

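```bash
cat > h.py <<'E'
import numpy as np,cv2
from workcell import bot,camera,camera_model,ticket
np.set_printoptions(precision=4,suppress=True)
def ray(n,p,obs=None):
    m=camera_model(n)
    if n=="wrist":
        from scipy.spatial.transform import Rotation as R
        T=np.eye(4);T[:3,:3]=R.from_euler('xyz',obs['tcp_rot'],degrees=True).as_matrix();T[:3,3]=obs['ee_pos']
        P=T@m['T_tool_cam']
    else:P=m['pose']
    d=P[:3,:3]@np.linalg.inv(m['K'])@np.array([p[0],p[1],1.]); return P[:3,3],d
def onz(n,p,z,obs=None):
    o,d=ray(n,p,obs); return o+d*(z-o[2])/d[2]
def tri(rs):
    A=np.zeros((3,3));b=np.zeros(3);
    for o,d in rs:
        d=d/np.linalg.norm(d);M=np.eye(3)-np.outer(d,d);A+=M;b+=M@o
    return np.linalg.solve(A,b)
E
python3 - <<'E'
from h import *
T=lambda p:(p[0]/2.85+165,p[1]/2.85+145)
S=lambda p:(p[0]/2.6+145,p[1]/2.6+115)
for n,t,s,z in[("dry1",(175,105),(427,342),.295),("dry2",(321,122),(317,222),.295),("dry3",(469,117),(198,128),.295),
 ("wetL",(39,290),(685,422),.148),("wetM",(145,303),(597,335),.148),("wetR",(257,301),(498,258),.148),("crank",(634,168),(119,36),.246),("hub",(670,143),(74,70),.19)]:
    print(n,tri([ray("top",T(t)),ray("scene",S(s))]),onz("top",T(t),z),onz("scene",S(s),z))
for n,c in[("dryT",[(467,247),(776,251),(780,363),(470,366)]),("washT",[(20,237),(323,247),(322,360),(12,352)])]:
    q=np.array([onz("top",T(p),.018) for p in c]);print(n,q.mean(0),q[:,:2].tolist())
print("tubefront",onz("top",T((80,58)),.25),onz("top",T((570,70)),.25))
for p in[(182,70),(324,72),(467,72)]:print("pegroot",onz("top",T(p),.25))
E
```

```text
dry1 [0.5966 0.2109 0.2984] [0.5969 0.2118 0.295 ] [0.5955 0.2095 0.295 ]
dry2 [0.583  0.0814 0.298 ] [0.5835 0.0815 0.295 ] [0.5817 0.08   0.295 ]
dry3 [ 0.5895 -0.0492  0.2973] [ 0.5898 -0.0493  0.295 ] [ 0.5886 -0.0507  0.295 ]
wetL [0.4328 0.3635 0.1472] [0.432  0.3645 0.148 ] [0.4341 0.3624 0.148 ]
wetM [0.4211 0.2586 0.143 ] [0.421  0.2579 0.148 ] [0.4239 0.2596 0.148 ]
wetR [0.425  0.1467 0.1431] [0.4249 0.1464 0.148 ] [0.4277 0.1483 0.148 ]
crank [ 0.5526 -0.2049  0.25  ] [ 0.5522 -0.205   0.246 ] [ 0.5515 -0.2091  0.246 ]
hub [ 0.5829 -0.2517  0.1891] [ 0.5834 -0.2521  0.19  ] [ 0.5827 -0.2503  0.19  ]
dryT [ 0.4262 -0.2424  0.018 ] [[0.48819300437993907, -0.07265546205927759], [0.48940248653923146, -0.40907514915894966], [0.3684103317427427, -0.41105346413997634], [0.35892729741689333, -0.07670783712217749]]
washT [0.4259 0.254  0.018 ] [[0.4910832872018432, 0.4214969803037923], [0.48557322563188277, 0.08548347345653212], [0.3623846704372981, 0.08434996228397813], [0.36473215704121775, 0.4248669946377542]]
tubefront [0.6472 0.3088 0.25  ] [ 0.6419 -0.146   0.25  ]
pegroot [0.6371 0.2131 0.25  ]
pegroot [0.637 0.081 0.25 ]
pegroot [ 0.6388 -0.0512  0.25  ]
```

```bash
cat >> h.py <<'E'
def rel(*W):
    """world targets (x,y,z,yaw) -> tool-axis shifts mm, turn deg"""
    o=bot.get_obs();from scipy.spatial.transform import Rotation as R
    M=R.from_euler('xyz',o['tcp_rot'],degrees=True).as_matrix()
    print('now',o['time'],o['ee_pos'],o['tcp_rot'])
    for w in W:
        s=M.T@(np.array(w[:3])-o['ee_pos'])*1000
        print(np.round(s,1),'turn',round((o['tcp_rot'][2]-w[3]+180)%360-180,1))
E
python3 -c "
from h import *
rel((.226,.501,.42,0),(.54,.08,.42,0))"
```

```text
now 0.15 [0.2261 0.5012 0.2308] [-179.9418    0.0016  155.7171]
[   0.    -0.4 -189.2] turn 155.7
[-459.3 -255.  -189. ] turn 155.7
```

Emit:
send_rows(targets="0 0 -100 0 0; 0 0 -189 20 0; -459 -255 -189 155.7 0; -459 -255 -189 155.7 0; -459 -255 -189 155.7 0; -459 -255 -189 155.7 0; -459 -255 -189 155.7 0; -459 -255 -189 155.7 0; -459 -255 -189 155.7 0; -459 -255 -189 155.7 0; -459 -255 -189 155.7 0; -459 -255 -189 155.7 0; -459 -255 -189 155.7 0; -459 -255 -189 155.7 0; -459 -255 -189 155.7 0; -459 -255 -189 155.7 0; -459 -255 -189 155.7 0; -459 -255 -189 155.7 0; -459 -255 -189 155.7 0; -459 -255 -189 155.7 0")

```text
time: 2.65
ee_pos: [0.542, 0.0414, 0.4203]
tcp_rot: [-178.3, 0.1, 3.5]
wrist_force: [0.1, 0.3, 0.4]
opening: 0.0853
grasp_force: 0.0
```

```bash
python3 - <<'E'
from h import *
rel((.54,.08,.42,0))
o=bot.get_obs(); a=camera("wrist"); cv2.imwrite("pics/w1.png",a); cv2.imwrite("pics/w1b.png",cv2.resize(a,(784,588),interpolation=cv2.INTER_CUBIC)); print(o['ee_pos'],o['tcp_rot'],o['q'])
E
```

```text
now 2.65 [0.542  0.0414 0.4203] [-178.3046    0.0543    3.5315]
[  0.4 -38.7   1.4] turn 3.5
[0.542  0.0414 0.4203] [-178.3046    0.0543    3.5315] [  3.4761  14.8857  43.9293 119.0995   1.6954 179.9446]
```

View pics/w1b.png

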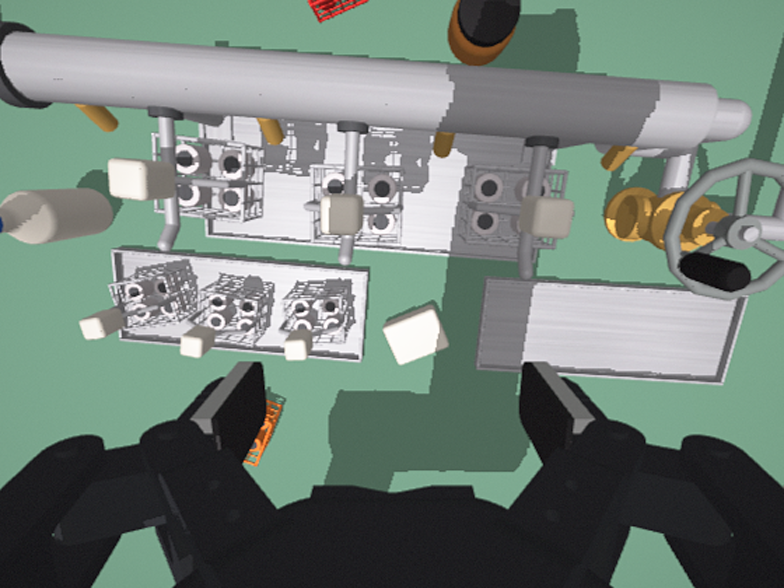

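```bash
python3 - <<'E'
from h import *
o=dict(ee_pos=np.array([.542,.0414,.4203]),tcp_rot=np.array([-178.3046,.0543,3.5315]))
f=lambda p,z:onz("wrist",(p[0]/1.4,p[1]/1.4),z,o)
for r,t in[((165,112),(164,245)),((352,128),(346,260)),((541,143),(527,276))]:print("root",f(r,.253),"tip",f(t,.265))
for p in[(124,178),(341,212),(552,217)]:print("blk",f(p,.297))
for p in[(92,327),(193,343),(296,347)]:print("wet",f(p,.148))
print("hub",f((745,235),.19),"crank",f((690,268),.246),f((740,275),.19))
c=[(483,280),(745,297),(722,382),(479,368)];q=np.array([f(p,.018) for p in c]);print("dryT",q.mean(0),q)
E
```

```text
root [0.6425 0.2086 0.253 ] tip [0.5521 0.2103 0.265 ]
root [0.6398 0.0794 0.253 ] tip [0.55  0.079 0.265]
root [ 0.6378 -0.0504  0.253 ] tip [ 0.5471 -0.0509  0.265 ]
blk [0.5985 0.2137 0.297 ]
blk [0.5864 0.079  0.297 ]
blk [ 0.5918 -0.0508  0.297 ]
wet [0.4361 0.3614 0.148 ]
wet [0.4258 0.254  0.148 ]
wet [0.4294 0.1439 0.148 ]
hub [ 0.5798 -0.2532  0.19  ] crank [ 0.5575 -0.1761  0.246 ] [ 0.545  -0.2587  0.19  ]
dryT [ 0.4245 -0.2434  0.018 ] [[ 0.4859 -0.0701  0.018 ]
 [ 0.4866 -0.4106  0.018 ]
 [ 0.3648 -0.4136  0.018 ]
 [ 0.3605 -0.0795  0.018 ]]
```

```bash
python3 - <<'E'
from h import *
o=dict(ee_pos=np.array([.542,.0414,.4203]),tcp_rot=np.array([-178.3046,.0543,3.5315]))
a=cv2.imread("pics/w1.png");t=cv2.imread("pics/top0.png")
print("w",a[20:110:2,271].mean(1).round()); print("t",t[145:176,295].mean(1).round())
W=lambda v:ray("wrist",(271,v),o)
T=lambda v:ray("top",(295,v))
for v in(36,88):print(W(v)[0],W(v)[1]/abs(W(v)[1][2]))
for v in(152,169):print(T(v)[0],T(v)[1]/abs(T(v)[1][2]))
E
```

```text
w [143. 144. 144. 146. 144. 146. 145. 145. 146. 146. 148. 120. 148. 168.
 183. 181. 192. 195. 197. 200. 202. 211. 208. 206. 208. 207. 207. 204.
 198. 194. 188. 182. 172. 156. 143. 122. 239. 227. 226. 149. 134. 135.
 139. 136. 135.]
t [106. 106. 106. 106. 107. 106. 106.  98.  90. 105. 119. 128. 135. 142.
 149. 154. 157. 156. 151. 144. 137. 130. 121. 119. 134. 151. 156. 157.
 158. 154. 141.]
[0.6102 0.0406 0.5645] [ 0.251   0.0722 -1.    ]
[0.6102 0.0406 0.5645] [ 0.1083  0.0645 -1.    ]
[0.4228 0.0473 1.3813] [ 0.2333 -0.0077 -1.    ]
[0.4228 0.0473 1.3813] [ 0.1929 -0.0083 -1.    ]
```

Emit:
send_rows(targets="0 0 0 -178 0; 0 0 0 -178 0; 0 0 0 -178 0; 0 0 0 -178 0; 0 0 0 -178 0; 0 0 0 -178 0; 0 0 0 -178 0; 0 0 0 -178 0; 0 0 0 -178 0; 0 0 0 -178 0; 0 0 0 -178 0; 0 0 0 -178 0; 0 0 0 -178 0; 0 0 0 -178 0; 0 0 0 -178 0; 0 0 0 -178 0; 0 0 0 -178 0; 0 0 0 -178 0; 0 0 0 -178 0")

```text
time: 5.08
ee_pos: [0.542, 0.0409, 0.4203]
tcp_rot: [178.3, -0.1, -178.7]
wrist_force: [0.1, 0.6, 0.5]
opening: 0.0859
grasp_force: 0.0
```

```bash
python3 -c "
from h import *
print(bot.get_obs()['q'])
rel((.590,-.050,.38,178.9),(.590,-.050,.268,178.9))"
```

```text
[  3.4322  14.8775  43.9268 119.0999   1.6927   2.0839]
now 5.075 [0.542  0.0409 0.4203] [ 178.3102   -0.1122 -178.6508]
[-45.9 -93.2  37.5] turn 2.4
[-46.1 -96.5 149.4] turn 2.4
```

Emit:
send_rows(targets="-46 -93 37 2.4 0; -46 -93 37 2.4 0; -46 -93 37 2.4 0; -46 -95 90 2.4 0; -46 -95 90 2.4 0")

```text
time: 5.7
ee_pos: [0.5877, -0.0496, 0.3214]
tcp_rot: [178.2, -0.9, 179.0]
wrist_force: [-0.1, -0.0, -0.3]
opening: 0.0852
grasp_force: 0.0
```

```bash
python3 - <<'E'
from h import *
rel((.590,-.050,.268,178.9))
a=camera("wrist"); cv2.imwrite("pics/w2.png",a)
E
```

```text
now 5.7 [ 0.5877 -0.0496  0.3214] [178.2491  -0.8882 179.0342]
[-3.1 -2.  53.3] turn 0.1
```

View pics/w2.png

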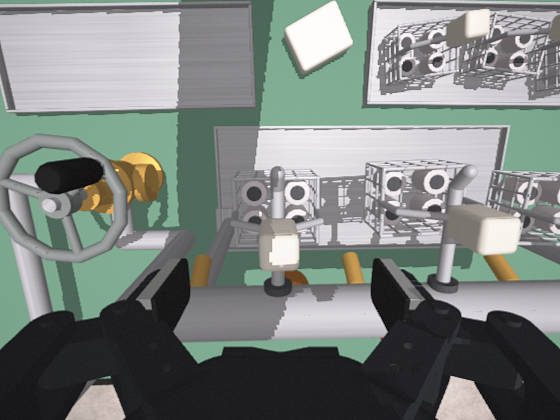

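```bash
python3 - <<'E'
from h import *
o=bot.get_obs();o['ee_pos']=np.array([.5877,-.0496,.3214])
for p in[(279,220),(279,243),(279,268),(262,250),(300,250),(277,286),(277,170)]:print(p,onz("wrist",p,.297,o),onz("wrist",p,.26,o))
E
```

```text
(279, 220) [ 0.5725 -0.0498  0.297 ] [ 0.5837 -0.049   0.26  ]
(279, 243) [ 0.5868 -0.05    0.297 ] [ 0.6011 -0.0493  0.26  ]
(279, 268) [ 0.6029 -0.0503  0.297 ] [ 0.6208 -0.0496  0.26  ]
(262, 250) [ 0.5909 -0.0602  0.297 ] [ 0.6062 -0.0617  0.26  ]
(300, 250) [ 0.5916 -0.0376  0.297 ] [ 0.607  -0.0341  0.26  ]
(277, 286) [ 0.615  -0.0518  0.297 ] [ 0.6355 -0.0514  0.26  ]
(277, 170) [ 0.5435 -0.0504  0.297 ] [ 0.5483 -0.0497  0.26  ]
```

Emit:
send_rows(targets="-3 -2 30 0 0; -3 -2 53 0 0; -3 -2 53 0 0; -3 -2 53 0 255; -3 -2 53 0 255; -3 -2 53 0 255; -3 -2 53 0 255; -3 -2 53 0 255", newtons=50)

```text
time: 6.75
ee_pos: [0.5933, -0.0507, 0.2751]
tcp_rot: [178.3, -0.1, 179.1]
wrist_force: [0.8, 1.4, 4.7]
opening: 0.0233
grasp_force: 51.9
```

Emit:
send_rows(targets="0 0 0 0 100; 0 0 0 0 100; 0 0 9 0 100; 0 0 9 0 100; 0 0 9 0 255; 0 0 9 0 255; 0 0 9 0 255; 0 0 9 0 255")

```text
time: 7.75
ee_pos: [0.5931, -0.0505, 0.2656]
tcp_rot: [178.3, -0.2, 179.1]
wrist_force: [-0.1, -0.0, 0.4]
opening: 0.0234
grasp_force: 52.4
```

```bash
python3 -c "
from h import *
rel((.593,-.0505,.291,179),(.47,-.0505,.291,179),(.426,-.12,.291,180),(.426,-.347,.291,180),(.426,-.347,.150,180),(.426,-.347,.125,180))"
```

```text
now 7.75 [ 0.5931 -0.0505  0.2656] [178.312   -0.1652 179.0786]
[  0.1   0.7 -25.4] turn 0.1
[123.1  -1.3 -25.1] turn 0.1
[166.  -71.5 -27.1] turn -0.9
[ 162.3 -298.3  -33.8] turn -0.9
[ 161.9 -302.5  107.2] turn -0.9
[ 161.9 -303.2  132.2] turn -0.9
```

Emit:
send_rows(targets="0 1 -13 0 255; 0 1 -25 0 255; 0 1 -25 0 255; 40 0 -25 0 255; 80 -1 -25 0 255; 123 -1 -25 0 255; 123 -1 -25 0 255; 145 -36 -26 -1 255; 166 -72 -27 -1 255; 164 -130 -30 -1 255; 163 -190 -31 -1 255; 162 -245 -33 -1 255; 162 -298 -34 -1 255; 162 -298 -34 -1 255; 162 -298 -34 -1 255; 162 -299 20 -1 255; 162 -301 70 -1 255; 162 -302 107 -1 255; 162 -302 107 -1 255; 162 -302 107 -1 255")

```text
time: 10.25
ee_pos: [0.4266, -0.3464, 0.1522]
tcp_rot: [178.4, -0.0, -179.9]
wrist_force: [0.0, -0.7, -1.4]
opening: 0.0234
grasp_force: 52.1
```

```bash
python3 - <<'E'
from h import *
rel((.426,-.347,.117,180))
cv2.imwrite("pics/w3.png",camera("wrist"))
print(bot.get_obs()['opening'])
E
```

```text
now 10.25 [ 0.4266 -0.3464  0.1522] [ 178.3984   -0.0408 -179.8696]
[ 0.6 -1.6 35.2] turn 0.1
0.023480720710107063
```

View pics/w3.png

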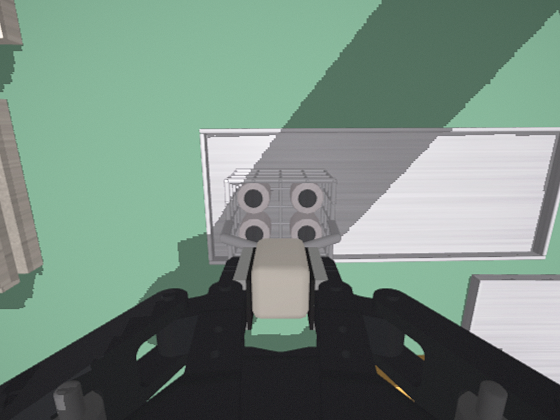

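Emit:
send_rows(targets="0 -1 8 0 255; 0 -1 16 0 255; 0 -1 22 0 255; 0 -1 28 0 255; 0 -1 32 0 255; 0 -2 34 0 255; 0 -2 36 0 255; 0 -2 36 0 255")

```text
time: 11.3
ee_pos: [0.4258, -0.3476, 0.1142]
tcp_rot: [178.3, -0.1, -179.9]
wrist_force: [0.7, -0.3, -1.5]
opening: 0.0235
grasp_force: 52.2
```

Emit:
send_rows(targets="0 0 1 0 255; 0 0 2 0 255; 0 0 3 0 255; 0 0 4 0 255; 0 0 4 0 255")

```text
time: 11.92
ee_pos: [0.4263, -0.3474, 0.1139]
tcp_rot: [178.4, 0.0, -179.9]
wrist_force: [-6.7, 6.4, 24.4]
opening: 0.0234
grasp_force: 55.9
```

Emit:
send_rows(targets="0 0 -3 0 255; 0 0 -3 0 150; 0 0 -3 0 80; 0 0 -3 0 60; 0 0 -60 0 60; 0 0 -120 0 60; 0 0 -180 0 60; 0 0 -240 0 0; 0 0 -245 0 0; 0 0 -245 0 0")

```text
time: 13.18
ee_pos: [0.4267, -0.3549, 0.3546]
tcp_rot: [178.3, -0.1, -179.9]
wrist_force: [-0.1, -0.2, -0.3]
opening: 0.0854
grasp_force: 0.0
```

```bash
python3 - <<'E'
from h import *
o=bot.get_obs()
rel((.50,-.05,.36,179),(.585,.080,.36,179),(.585,.080,.2655,179))
E
```

```text
now 13.175 [ 0.4267 -0.3549  0.3546] [ 178.3158   -0.1448 -179.9282]
[-73.7 304.8   3.4] turn 1.1
[-158.8  434.7    7. ] turn 1.1
[-159.1  431.9  101.4] turn 1.1
```

Emit:
send_rows(targets="-40 60 3 1 0; -60 120 3 1 0; -70 180 3 1 0; -74 240 3 1 0; -74 304 3 1 0; -110 360 5 1 0; -140 410 7 1 0; -159 434 7 1 0; -159 434 7 1 0; -159 434 7 1 0; -159 433 60 1 0; -159 432 101 1 0; -159 432 101 1 0; -159 432 101 1 255; -159 432 101 1 255; -159 432 101 1 255; -159 432 101 1 255; -159 432 101 1 255; -159 432 101 1 255")

```text
time: 15.55
ee_pos: [0.585, 0.0804, 0.2672]
tcp_rot: [178.3, -0.1, 179.1]
wrist_force: [-0.3, -1.4, 5.9]
opening: 0.0234
grasp_force: 52.5
```

```bash
python3 -c "
from h import *
rel((.585,.08,.291,179),(.46,.08,.291,179),(.426,-.05,.291,180),(.426,-.242,.291,180),(.426,-.242,.135,180),(.426,-.242,.114,180))"
```

```text
now 15.55 [0.585  0.0804 0.2672] [178.3078  -0.0757 179.0799]
[ -0.    0.3 -23.8] turn 0.1
[125.   -1.7 -23.7] turn 0.1
[ 156.9 -132.2  -27.5] turn -0.9
[ 153.8 -324.1  -33.1] turn -0.9
[ 153.6 -328.7  122.8] turn -0.9
[ 153.6 -329.3  143.8] turn -0.9
```

Emit:
send_rows(targets="0 0 -12 0 255; 0 0 -24 0 255; 0 0 -24 0 255; 40 -1 -24 0 255; 85 -1 -24 0 255; 125 -2 -24 0 255; 125 -2 -24 0 255; 140 -65 -26 -1 255; 157 -125 -27 -1 255; 156 -185 -29 -1 255; 155 -240 -31 -1 255; 154 -290 -33 -1 255; 154 -325 -33 -1 255; 154 -325 -33 -1 255; 154 -326 20 -1 255; 154 -327 70 -1 255; 154 -328 110 -1 255; 154 -328 122 -1 255; 154 -329 128 -1 255; 154 -329 134 -1 255")

```text
time: 18.05
ee_pos: [0.4258, -0.2424, 0.1245]
tcp_rot: [178.4, -0.0, -179.9]
wrist_force: [-0.0, 0.7, -1.4]
opening: 0.023
grasp_force: 51.4
```

Emit:
send_rows(targets="0 0 4 0 255; 0 0 7 0 255; 0 0 9 0 255; 0 0 11 0 255; 0 0 12 0 255; 0 0 12 0 255")

```text
time: 18.8
ee_pos: [0.4258, -0.2417, 0.1156]
tcp_rot: [178.4, 0.1, -179.9]
wrist_force: [-7.9, 6.2, 29.4]
opening: 0.0233
grasp_force: 55.9
```

Landed. Release, rise, and go to dry1.

Emit:
send_rows(targets="0 0 -4 0 255; 0 0 -4 0 150; 0 0 -4 0 80; 0 0 -4 0 60; 0 0 -60 0 60; 0 0 -120 0 60; 0 0 -180 0 60; 0 0 -240 0 0; 0 0 -245 0 0; 0 0 -245 0 0")

```text
time: 20.05
ee_pos: [0.4259, -0.249, 0.3555]
tcp_rot: [178.3, -0.2, -179.9]
wrist_force: [-0.7, -0.1, -0.0]
opening: 0.0856
grasp_force: 0.0
```

```bash
python3 - <<'E'
from h import *
o=bot.get_obs()
rel((.50,.05,.36,179),(.5975,.212,.36,179),(.5975,.212,.266,179))
E
```

```text
now 20.05 [ 0.4259 -0.249   0.3555] [ 178.3049   -0.1626 -179.9247]
[-74.5 298.9   4.2] turn 1.1
[-172.2  460.7    8.7] turn 1.1
[-172.5  458.   102.6] turn 1.1
```

Emit:
send_rows(targets="-40 60 4 1 0; -60 120 4 1 0; -70 180 4 1 0; -74 240 4 1 0; -74 299 4 1 0; -110 360 6 1 0; -150 420 8 1 0; -172 460 8 1 0; -172 460 8 1 0; -172 460 8 1 0; -172 459 60 1 0; -172 458 102 1 0; -172 458 102 1 0; -172 458 102 1 255; -172 458 102 1 255; -172 458 102 1 255; -172 458 102 1 255; -172 458 102 1 255; -172 458 102 1 255")

```text
time: 22.42
ee_pos: [0.5974, 0.2115, 0.2689]
tcp_rot: [178.3, 0.0, 179.0]
wrist_force: [0.8, -4.1, 6.8]
opening: 0.0232
grasp_force: 49.6
```

```bash
python3 -c "
from h import *
rel((.5975,.211,.291,179),(.46,.211,.291,179),(.426,.06,.291,180),(.426,-.135,.291,180),(.426,-.135,.135,180),(.426,-.135,.114,180))"
```

```text
now 22.425 [0.5974 0.2115 0.2689] [178.3499   0.0012 179.0435]
[ -0.1   0.1 -22.1] turn 0.0
[137.4  -2.2 -22.2] turn 0.0
[ 168.8 -153.7  -26.6] turn -1.0
[ 165.6 -348.6  -32.2] turn -1.0
[ 165.6 -353.1  123.8] turn -1.0
[ 165.6 -353.7  144.7] turn -1.0
```

Emit:
send_rows(targets="0 0 -12 0 255; 0 0 -24 0 255; 0 0 -24 0 255; 45 -1 -24 0 255; 90 -1 -24 0 255; 137 -2 -24 0 255; 137 -2 -26 0 255; 150 -65 -28 -1 255; 164 -125 -30 -1 255; 168 -180 -32 -1 255; 167 -235 -33 -1 255; 166 -290 -34 -1 255; 166 -348 -34 -1 255; 166 -349 -34 -1 255; 166 -350 20 -1 255; 166 -351 70 -1 255; 166 -352 110 -1 255; 166 -353 122 -1 255; 166 -353 128 -1 255; 166 -353 134 -1 255")

```text
time: 24.92
ee_pos: [0.4256, -0.1342, 0.1246]
tcp_rot: [178.4, -0.0, -179.9]
wrist_force: [0.2, -0.1, -1.7]
opening: 0.0229
grasp_force: 51.0
```

Emit:
send_rows(targets="0 0 3 0 255; 0 0 6 0 255; 0 0 8 0 255; 0 0 10 0 255; 0 0 11 0 255; 0 0 11 0 255")

```text
time: 25.68
ee_pos: [0.4262, -0.1335, 0.1168]
tcp_rot: [178.3, 0.2, -179.9]
wrist_force: [-5.4, 6.4, 30.7]
opening: 0.0231
grasp_force: 55.7
```

Emit:
send_rows(targets="0 0 -3 0 255; 0 0 -3 0 150; 0 0 -3 0 80; 0 0 -3 0 60; 0 0 -60 0 60; 0 0 -120 0 60; 0 0 -180 0 60; 0 60 -220 0 0; 0 120 -220 0 0; 0 180 -220 0 0; 0 240 -220 0 0; 0 300 -220 0 0; 0 360 -220 0 0; 30 385 -220 0 0; 30 385 -220 0 0; 30 385 -220 0 0; 30 385 -220 0 0; 30 385 -220 0 0")

```text
time: 27.92
ee_pos: [0.3952, 0.244, 0.3436]
tcp_rot: [178.3, -0.1, 180.0]
wrist_force: [1.0, 0.2, -0.7]
opening: 0.0852
grasp_force: 0.0
```

```bash
python3 - <<'E'
from h import *
import json
o=bot.get_obs();print(o['time'],o['ee_pos'],o['tcp_rot'])
a=camera("wrist");t=camera("top")
json.dump([o['ee_pos'].tolist(),o['tcp_rot'].tolist()],open("o4.json","w"))
A=cv2.resize(t[180:280,160:450],None,fx=2.6,fy=2.6,interpolation=cv2.INTER_CUBIC)
B=cv2.resize(a[60:350],(700,int(290*1.25)))
A=cv2.copyMakeBorder(A,0,0,0,800-A.shape[1],0);B=cv2.copyMakeBorder(B[:330],0,0,0,100,0)
print(A.shape,B.shape);cv2.imwrite("pics/m4.png",np.vstack([B,A]));cv2.imwrite("pics/w4.png",a);cv2.imwrite("pics/t4.png",t)
E
```

```text
27.925 [0.3952 0.244  0.3436] [178.3153  -0.1474 179.9898]
(260, 800, 3) (330, 800, 3)
```

View pics/m4.png

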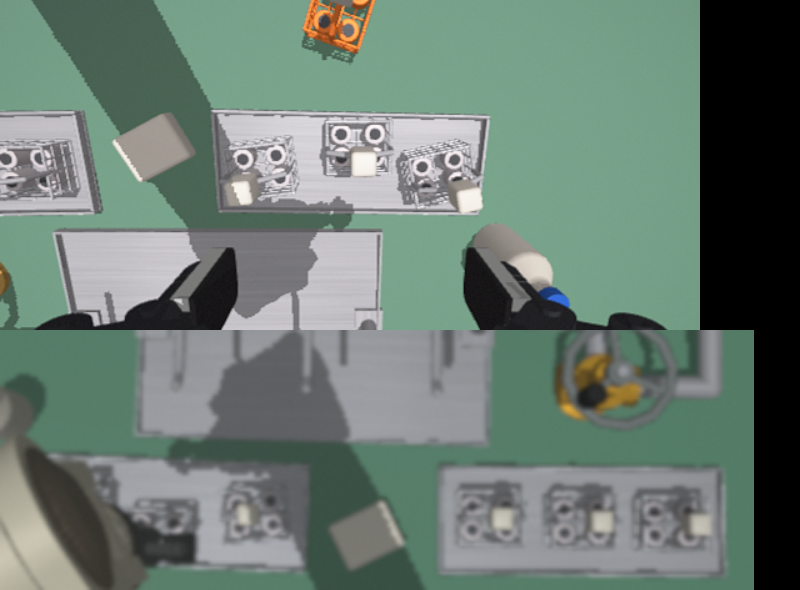

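```bash
python3 - <<'E'
from h import *
import json
e,r=json.load(open("o4.json"));o=dict(ee_pos=np.array(e),tcp_rot=np.array(r))
f=lambda p,z:onz("wrist",(p[0]/1.25,p[1]/1.25+60),z,o)
for p in[(241,190),(363,163),(467,196)]:print("blk",f(p,.131))
for c in[[(222,148),(293,138),(297,190),(228,203)],[(398,158),(470,142),(478,188),(408,203)]]:
  q=np.array([f(p,.054) for p in c]);print("box",q.mean(0))
a=cv2.imread("pics/w4.png")
cv2.imwrite("pics/w4c.png",cv2.resize(a[140:240,165:400],None,fx=3.4,fy=3.4,interpolation=cv2.INTER_CUBIC))
E
```

```text
blk [0.427  0.1443 0.131 ]
blk [0.4011 0.2621 0.131 ]
blk [0.435  0.3654 0.131 ]
box [0.4247 0.1475 0.054 ]
box [0.4296 0.3564 0.054 ]
```

View pics/w4c.png

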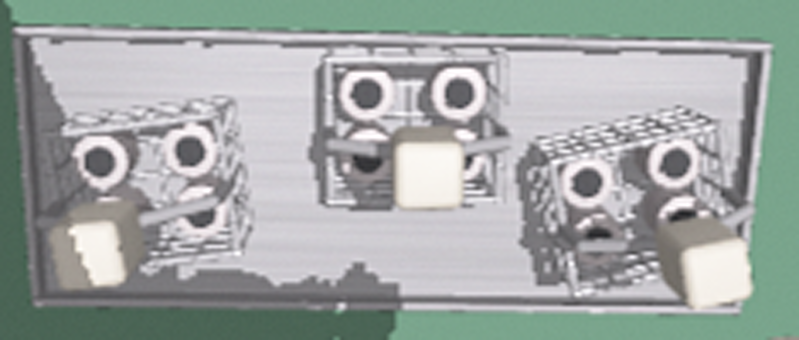

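```bash
python3 - <<'E'
from h import *
import json
e,r=json.load(open("o4.json"));o=dict(ee_pos=np.array(e),tcp_rot=np.array(r))
f=lambda p,z:onz("wrist",(p[0]/3.4+165,p[1]/3.4+140),z,o)
for p in[(90,256),(430,174),(716,274)]:print("top",f(p,.148))
rel((.402,.2605,.16,180),(.402,.2605,.114,179.5))
E
```

```text
top [0.4262 0.147  0.148 ]
top [0.3986 0.2623 0.148 ]
top [0.4346 0.3621 0.148 ]
now 28.025 [0.3951 0.2442 0.3436] [ 178.3139   -0.1533 -179.9868]
[ -7.4  10.9 184. ] turn 0.0
[ -7.5   9.6 230. ] turn 0.5
```

```bash
python3 -c "
from h import *
rel((.400,.262,.17,179),(.400,.262,.1145,179),(.4,.262,.291,179),(.45,.0795,.291,179),(.53,.0795,.291,179))"
```

```text
now 28.025 [0.3951 0.2442 0.3436] [ 178.3139   -0.1533 -179.9868]
[ -5.4  12.7 174. ] turn 1.0
[ -5.5  11.1 229.5] turn 1.0
[-5.1 16.3 53.1] turn 1.0
[ -55.  -166.2   47.6] turn 1.0
[-135.  -166.2   47.4] turn 1.0
```

Emit:
send_rows(targets="-5 14 60 1 0; -5 13 120 1 0; -5 13 175 1 0; -5 12 205 1 0; -5 11 230 1 0; -5 11 230 1 0; -5 11 230 1 0; -5 11 230 1 255; -5 11 230 1 255; -5 11 230 1 255; -5 11 230 1 255; -5 11 230 1 255; -5 11 230 1 255; -5 12 190 1 255; -5 13 140 1 255; -5 15 90 1 255; -5 16 53 1 255; -5 16 53 1 255")

```text
time: 30.28
ee_pos: [0.4002, 0.2626, 0.2937]
tcp_rot: [178.2, 0.0, 179.1]
wrist_force: [-0.6, -0.8, -2.9]
opening: 0.0238
grasp_force: 50.2
```

```bash
python3 - <<'E'
from h import *
o=bot.get_obs()
rel((.45,.0795,.293,179),(.50,.0795,.293,179),(.598,.0795,.293,179),(.598,.0795,.2655,179))
print(o['wrist_force'],o['opening'])
E
```

```text
now 30.275 [0.4002 0.2626 0.2937] [178.1855   0.0175 179.0807]
[ -52.7 -182.3   -5.1] turn 0.1
[-102.7 -181.5   -5. ] turn 0.1
[-200.7 -179.9   -5. ] turn 0.1
[-200.7 -180.8   22.5] turn 0.1
[-0.5974 -0.8011 -2.9066] 0.023760582752348956
```

Emit:
send_rows(targets="-15 -60 -2 0 255; -30 -120 -4 0 255; -52 -170 -5 0 255; -75 -182 -5 0 255; -102 -182 -5 0 255; -102 -182 -5 0 255; -102 -182 -5 0 255; -102 -182 -5 0 255")

```text
time: 31.28
ee_pos: [0.498, 0.0788, 0.2904]
tcp_rot: [178.3, -0.2, 179.1]
wrist_force: [-0.2, -0.2, -1.8]
opening: 0.0233
grasp_force: 50.7
```

```bash
python3 - <<'E'
from h import *
o=bot.get_obs()
rel((.50,.0795,.293,179),(.598,.0795,.293,179),(.598,.0795,.2655,179))
cv2.imwrite("pics/w5.png",camera("wrist"))
E
```

```text
now 31.275 [0.498  0.0788 0.2904] [178.3146  -0.188  179.1099]
[-2.   0.8 -2.6] turn 0.1
[-100.     2.4   -2.8] turn 0.1
[-100.1    1.6   24.7] turn 0.1
```

View pics/w5.png

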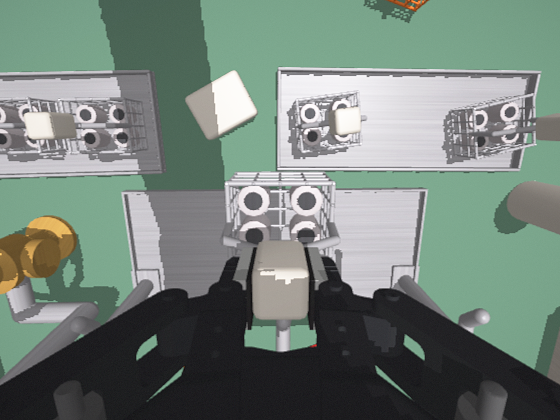

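Emit:
send_rows(targets="-20 1 -3 0 255; -40 1 -3 0 255; -60 2 -3 0 255; -80 2 -3 0 255; -100 2 -3 0 255; -100 2 -3 0 255; -100 2 -3 0 255")

```text
time: 32.2
ee_pos: [0.5981, 0.079, 0.2934]
tcp_rot: [178.3, -0.2, 179.1]
wrist_force: [0.6, -0.3, -1.4]
opening: 0.0236
grasp_force: 50.7
```

Emit:
send_rows(targets="0 0 8 0 255; 0 0 16 0 255; 0 0 21 0 255; 0 0 24 0 255; 0 0 26 0 255; 0 0 26 0 255; 0 0 26 0 255")

```text
time: 33.08
ee_pos: [0.5986, 0.0797, 0.2675]
tcp_rot: [178.3, -0.2, 179.1]
wrist_force: [-1.7, 1.2, 0.6]
opening: 0.0231
grasp_force: 51.1
```

Emit:
send_rows(targets="0 0 1 0 255; 0 0 1 0 255; 0 0 1 0 150; 0 0 1 0 100; 0 0 1 0 80; 0 0 1 0 60; 0 0 -40 0 60; 0 0 -80 0 60; 0 0 -100 0 0; 0 0 -100 0 0; 0 0 -100 0 0")

```text
time: 34.45
ee_pos: [0.599, 0.0767, 0.3659]
tcp_rot: [178.3, -0.3, 179.1]
wrist_force: [0.4, 0.1, 0.0]
opening: 0.0854
grasp_force: 0.0
```

```bash
python3 - <<'E'
from h import *
import json
o=bot.get_obs()
rel((.4265,.146,.30,-170.5),(.4265,.146,.17,-170.5),(.4265,.146,.1145,-170.5))
a=camera("wrist");cv2.imwrite("pics/w6.png",a)
json.dump([o['ee_pos'].tolist(),o['tcp_rot'].tolist()],open("o6.json","w"))
E
```

```text
now 34.45 [0.599  0.0767 0.3659] [178.3257  -0.2598 179.0774]
[173.3  64.6  68.6] turn -10.4
[172.7  60.8 198.5] turn -10.4
[172.4  59.2 254. ] turn -10.4
```

View pics/w6.png

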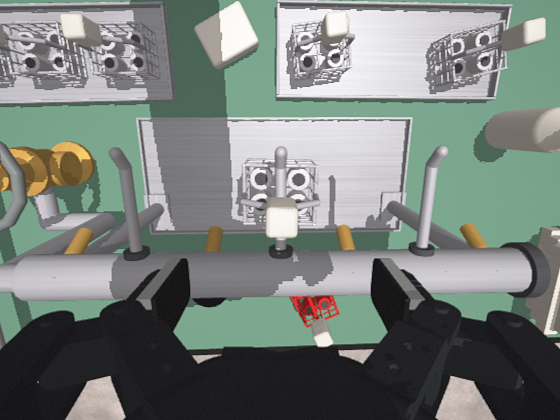

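```bash
python3 - <<'E'
from h import *
import json
e,r=json.load(open("o6.json"));o=dict(ee_pos=np.array(e),tcp_rot=np.array(r))
print("blk back",onz("wrist",(282,237),.299,o),"front",onz("wrist",(282,199),.261,o))
for a,b in[((115,153),(136,252)),((281,150),(281,250)),((442,150),(422,248))]:
  print(onz("wrist",a,.267,o),onz("wrist",b,.255,o))
print(onz("wrist",(337,27),.131,o),onz("wrist",(525,33),.131,o))
E
```

```text
blk back [0.61   0.0793 0.299 ] front [0.5901 0.081  0.261 ]
[ 0.549  -0.0484  0.267 ] [ 0.6369 -0.0496  0.255 ]
[0.5491 0.0806 0.267 ] [0.6386 0.0796 0.255 ]
[0.5514 0.2093 0.267 ] [0.6403 0.2085 0.255 ]
[0.4248 0.1495 0.131 ] [0.4326 0.3651 0.131 ]
```

Emit:
send_rows(targets="55 10 0 0 0; 110 30 20 -5 0; 150 55 50 -10 0; 173 65 69 -10.4 0; 173 65 69 -10.4 0; 173 63 120 -10.4 0; 173 62 180 -10.4 0; 173 60 225 -10.4 0; 173 59 254 -10.4 0; 173 59 254 -10.4 0; 173 59 254 -10.4 0; 173 59 254 -10.4 255; 173 59 254 -10.4 255; 173 59 254 -10.4 255; 173 59 254 -10.4 255; 173 59 254 -10.4 255; 173 59 254 -10.4 255")

```text
time: 36.62
ee_pos: [0.4265, 0.1456, 0.1163]
tcp_rot: [178.4, 0.2, -170.5]
wrist_force: [-0.5, -2.1, 5.2]
opening: 0.0239
grasp_force: 48.2
```

```bash
python3 - <<'E'
from h import *
o=bot.get_obs()
rel((.4265,.146,.293,-170.5),(.45,-.05,.293,179),(.50,-.05,.293,179))
E
```

```text
now 36.625 [0.4265 0.1456 0.1163] [ 178.3542    0.2008 -170.5365]
[  -0.7    5.4 -176.6] turn -0.0
[   8.4 -191.7 -182.3] turn 10.5
[ -40.9 -199.9 -182.4] turn 10.5
```

Emit:
send_rows(targets="0 1 -40 0 255; 0 3 -90 0 255; 0 4 -140 0 255; 0 5 -177 0 255; 0 5 -177 0 255; 3 -55 -179 3 255; 6 -115 -181 7 255; 8 -170 -182 10.5 255; -15 -196 -182 10.5 255; -41 -200 -182 10.5 255; -41 -200 -182 10.5 255; -41 -200 -182 10.5 255; -41 -200 -182 10.5 255; -41 -200 -182 10.5 255")

```text
time: 38.38
ee_pos: [0.4996, -0.0497, 0.292]
tcp_rot: [178.3, -0.2, 179.0]
wrist_force: [-0.4, -0.2, -2.3]
opening: 0.0233
grasp_force: 50.4
```

```bash
python3 - <<'E'
from h import *
o=bot.get_obs();print(o['opening'],o['wrist_force'])
rel((.598,-.05,.293,179),(.598,-.05,.268,179))
cv2.imwrite("pics/w7.png",camera("wrist"))
E
```

```text
0.023335483889791595 [-0.377  -0.2275 -2.3312]
now 38.375 [ 0.4996 -0.0497  0.292 ] [178.3179  -0.1514 179.0009]
[-98.4   1.4  -1.3] turn 0.0
[-98.5   0.7  23.7] turn 0.0
```

View pics/w7.png

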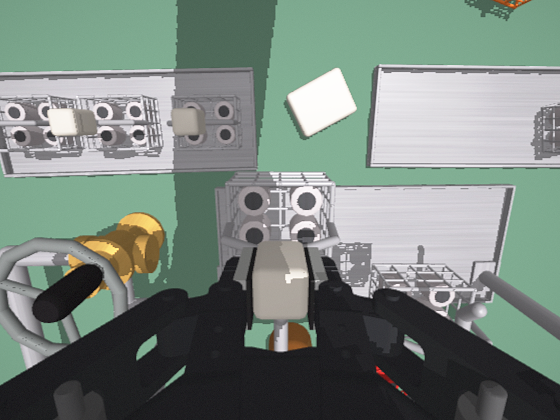

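Emit:
send_rows(targets="-20 1 -1 0 255; -40 1 -1 0 255; -60 1 -1 0 255; -80 1 -1 0 255; -98 1 -1 0 255; -98 1 -1 0 255; -98 1 -1 0 255; -98 1 8 0 255; -98 1 16 0 255; -98 1 20 0 255; -98 1 22 0 255; -98 1 24 0 255; -98 1 24 0 255; -98 1 24 0 255")

```text
time: 40.17
ee_pos: [0.5979, -0.0501, 0.2687]
tcp_rot: [178.3, -0.1, 179.0]
wrist_force: [-1.6, -1.4, 6.3]
opening: 0.0236
grasp_force: 51.5
```

Resting on the peg; release and rise, then compute the last basket.

Emit:
send_rows(targets="0 0 0 0 150; 0 0 0 0 100; 0 0 0 0 80; 0 0 0 0 60; 0 0 -40 0 60; 0 0 -80 0 60; 0 0 -100 0 0; 0 0 -100 0 0; 0 0 -100 0 0")

```text
time: 41.3
ee_pos: [0.5983, -0.0529, 0.3661]
tcp_rot: [178.3, -0.3, 179.0]
wrist_force: [0.3, -0.3, -1.2]
opening: 0.0854
grasp_force: 0.0
```

```bash
python3 - <<'E'
from h import *
rel((.48,.1,.366,179),(.4346,.3635,.30,-169),(.4346,.3635,.17,-169),(.4346,.3635,.1150,-169))
E
```

```text
now 41.3 [ 0.5983 -0.0529  0.3661] [178.3067  -0.259  178.9777]
[121.  150.7   5.1] turn -0.0
[170.8 411.3  79.1] turn -12.0
[170.2 407.4 209. ] turn -12.0
[170.  405.8 264. ] turn -12.0
```

Emit:
send_rows(targets="50 20 0 0 0; 100 60 2 0 0; 121 120 4 0 0; 130 180 10 -3 0; 140 240 25 -6 0; 150 300 45 -9 0; 162 360 65 -12 0; 171 411 79 -12 0; 171 411 79 -12 0; 171 409 130 -12 0; 170 408 190 -12 0; 170 407 235 -12 0; 170 406 264 -12 0; 170 406 264 -12 0; 170 406 264 -12 0; 170 406 264 -12 255; 170 406 264 -12 255; 170 406 264 -12 255; 170 406 264 -12 255; 170 406 264 -12 255")

```text
time: 43.8
ee_pos: [0.435, 0.3634, 0.1165]
tcp_rot: [178.3, 0.2, -169.0]
wrist_force: [-0.9, -2.7, 4.7]
opening: 0.0233
grasp_force: 48.6
```

```bash
python3 - <<'E'
from h import *
o=bot.get_obs();print(o['opening'],o['grasp_force'])
rel((.4346,.3635,.293,-169),(.45,.21,.293,179),(.50,.21,.293,179))
E
```

```text
0.023269260777386443 48.57457637786865
now 43.8 [0.435  0.3634 0.1165] [ 178.3431    0.2135 -169.0362]
[  -0.3    5.2 -176.4] turn -0.0
[  13.8 -148.3 -180.9] turn 12.0
[ -35.3 -157.8 -181. ] turn 12.0
```

Emit:
send_rows(targets="0 1 -40 0 255; 0 3 -90 0 255; 0 4 -140 0 255; 0 5 -176 0 255; 0 5 -176 0 255; 5 -50 -178 4 255; 10 -100 -180 8 255; 14 -148 -181 12 255; -10 -153 -181 12 255; -35 -158 -181 12 255; -35 -158 -181 12 255; -35 -158 -181 12 255; -35 -158 -181 12 255; -35 -158 -181 12 255")

```text
time: 45.55
ee_pos: [0.4993, 0.2101, 0.2926]
tcp_rot: [178.3, -0.2, 179.0]
wrist_force: [-0.3, -0.2, -1.2]
opening: 0.0235
grasp_force: 50.8
```

```bash
python3 - <<'E'
from h import *
o=bot.get_obs();print(o['opening'],o['wrist_force'])
rel((.598,.21,.293,179),(.598,.21,.268,179))
cv2.imwrite("pics/w8.png",camera("wrist"))
E
```

```text
0.023497560860180705 [-0.3053 -0.1796 -1.1911]
now 45.55 [0.4993 0.2101 0.2926] [178.3008  -0.1596 179.0058]
[-98.7   1.6  -0.7] turn 0.0
[-98.8   0.9  24.3] turn 0.0
```

View pics/w8.png

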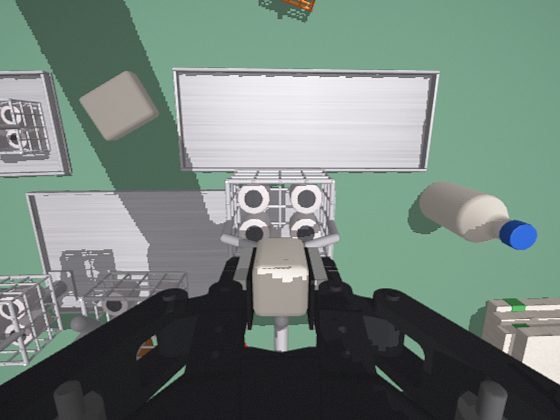

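Emit:
send_rows(targets="-20 1 -1 0 255; -40 1 -1 0 255; -60 1 -1 0 255; -80 1 -1 0 255; -98 1 -1 0 255; -98 1 -1 0 255; -98 1 -1 0 255; -98 1 8 0 255; -98 1 16 0 255; -98 1 20 0 255; -98 1 22 0 255; -98 1 24 0 255; -98 1 24 0 255; -98 1 24 0 255")

```text
time: 47.35
ee_pos: [0.5976, 0.2099, 0.2691]
tcp_rot: [178.3, -0.1, 179.0]
wrist_force: [-2.8, 0.5, 6.3]
opening: 0.0233
grasp_force: 51.9
```

Emit:
send_rows(targets="0 0 0 0 150; 0 0 0 0 100; 0 0 0 0 80; 0 0 0 0 60; 0 0 -40 0 60; 0 0 -80 0 60; 30 -30 -110 0 0; 60 -90 -112 0 0; 85 -150 -114 0 0; 85 -150 -114 0 0; 85 -150 -114 0 0")

```text
time: 48.72
ee_pos: [0.5103, 0.0579, 0.3782]
tcp_rot: [178.3, -0.1, 178.9]
wrist_force: [0.7, -0.1, 0.0]
opening: 0.0856
grasp_force: 0.0
```

```bash
python3 - <<'E'
from h import *
import json
o=bot.get_obs();print(o['time'],o['ee_pos'],o['tcp_rot'],o['q'])
json.dump([o['ee_pos'].tolist(),o['tcp_rot'].tolist()],open("o9.json","w"))
cv2.imwrite("pics/w9.png",camera("wrist"));cv2.imwrite("pics/t9.png",camera("top"));cv2.imwrite("pics/s9.png",camera("scene"))
E
```

```text
48.725 [0.5103 0.0579 0.3782] [178.2956  -0.1321 178.908 ] [  5.5256   6.3614  28.6129 112.1863   1.7083   6.6205]
```

View pics/w9.png

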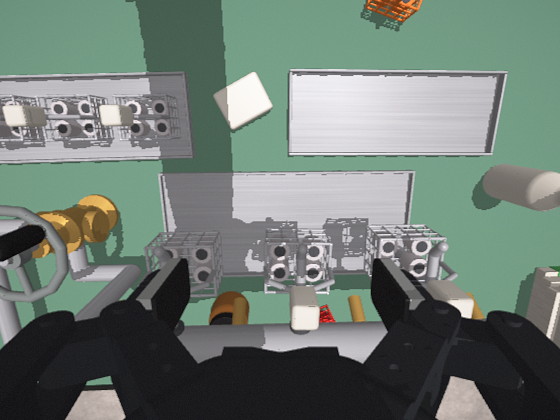

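```bash
python3 - <<'E'
from h import *
from scipy.optimize import least_squares
def O(e,r):return dict(ee_pos=np.array(e),tcp_rot=np.array(r))
o1=O([.542,.0414,.4203],[-178.3046,.0543,3.5315]);o2=O([.5877,-.0496,.3214],[178.2491,-.8882,179.0342]);o7=O([.4996,-.0497,.292],[178.318,-.151,179.0])
import json;o9=O(*json.load(open("o9.json")))
# dark blob segmentation around the crank in each image
for n,f,o,(x0,x1,y0,y1) in[("wrist","w1",o1,(470,560,170,220)),("wrist","w2",o2,(25,115,145,205)),("wrist","w7",o7,(20,115,255,330)),("wrist","w9",o9,(0,60,215,275)),("top","t9",None,(370,415,180,220)),("scene","s9",None,(175,210,115,160))]:
    a=cv2.imread(f"pics/{f}.png")[y0:y1,x0:x1]
    m=(a.max(2)<45).astype(np.uint8)
    k,l,st,c=cv2.connectedComponentsWithStats(m)
    i=1+st[1:,4].argmax();yy,xx=np.where(l==i)
    p=(xx.mean()+x0,yy.mean()+y0);print(f,st[i],p,onz(n,p,.218,o))
for p,z,o in[((57,205),.19,o2),((745/1.4,235/1.4),.19,o1)]:print("hub",onz("wrist",p,z,o))
E
```

```text
w1 [ 15  10  51  28 938] (np.float64(510.3827292110874), np.float64(193.67057569296375)) [ 0.5511 -0.2144  0.218 ]
w2 [  10   13   68   36 1797] (np.float64(68.03728436282694), np.float64(174.68280467445743)) [ 0.5533 -0.2166  0.218 ]
w7 [  13   10   70   58 2196] (np.float64(66.6716757741348), np.float64(293.58105646630236)) [ 0.5558 -0.217   0.218 ]
w9 [  0  10  45  36 986] (np.float64(19.82555780933063), np.float64(240.6186612576065)) [ 0.5519 -0.2091  0.218 ]
t9 [13 21  9  9 59] (np.float64(386.8813559322034), np.float64(205.01694915254237)) [ 0.5525 -0.2096  0.218 ]
s9 [ 12  12  11  21 157] (np.float64(191.94904458598725), np.float64(136.7324840764331)) [ 0.5523 -0.2105  0.218 ]
hub [ 0.5842 -0.2501  0.19  ]
hub [ 0.5793 -0.2524  0.19  ]
```

```bash
python3 - <<'E'
from h import *
rel((.50,-.10,.378,179),(.553,-.213,.30,179),(.553,-.213,.213,179))
E
```

```text
now 48.875 [0.5109 0.0591 0.3773] [178.3077  -0.2239 179.0415]
[   8.2 -159.2   -5.3] turn 0.0
[ -47.  -273.5   69.1] turn 0.0
[ -47.3 -276.1  156.1] turn 0.0
```

Emit:
send_rows(targets="8 -60 0 0 0; 8 -115 -3 0 0; 8 -159 -5 0 0; -15 -210 20 0 0; -47 -273 69 0 0; -47 -273 69 0 0; -47 -275 110 0 40; -47 -276 156 0 40; -47 -276 156 0 40; -47 -276 156 0 40; -47 -276 156 0 255; -47 -276 156 0 255; -47 -276 156 0 255; -47 -276 156 0 255; -47 -276 156 0 255; -47 -276 156 0 255", newtons=30)

```text
time: 50.88
ee_pos: [0.5522, -0.2135, 0.2151]
tcp_rot: [178.3, -0.1, 179.0]
wrist_force: [-1.2, 3.4, 6.8]
opening: 0.0231
grasp_force: 29.2
```

```bash
cat >> h.py <<'E'
def arc(th0,steps,C=(.5825,-.2515),r=.048,z=.2145,yaw=179.04,g=255):
    """rows from the commanded pose on the circle at th0, through th0+steps (deg)"""
    from scipy.spatial.transform import Rotation as R
    M=R.from_euler('xyz',[178.31,-.1,yaw],degrees=True).as_matrix()
    P=lambda a:np.array([C[0]+r*np.cos(np.radians(a)),C[1]+r*np.sin(np.radians(a)),z])
    print("; ".join("%g %g %g 0 %d"%(*(np.round(M.T@(P(th0+s)-P(th0))*1000,1)+0.0),g) for s in steps))
E
python3 -c "
from h import *
arc(128.5,range(10,91,10))"
```

```text
6 -5.9 -0.2 0 255; 10.8 -12.7 -0.4 0 255; 14.4 -20.2 -0.6 0 255; 16.7 -28.3 -0.8 0 255; 17.5 -36.6 -1 0 255; 16.8 -44.9 -1.3 0 255; 14.8 -53 -1.5 0 255; 11.3 -60.6 -1.8 0 255; 6.6 -67.5 -2 0 255
```

Emit:
send_rows(targets="6 -5.9 -0.2 0 255; 10.8 -12.7 -0.4 0 255; 14.4 -20.2 -0.6 0 255; 16.7 -28.3 -0.8 0 255; 17.5 -36.6 -1 0 255; 16.8 -44.9 -1.3 0 255; 14.8 -53 -1.5 0 255; 11.3 -60.6 -1.8 0 255; 6.6 -67.5 -2 0 255; 6.6 -67.5 -2 0 255; 6.6 -67.5 -2 0 255")

```text
time: 52.25
ee_pos: [0.5468, -0.2803, 0.2151]
tcp_rot: [178.2, 0.2, 179.1]
wrist_force: [13.8, 8.1, 4.3]
opening: 0.0232
grasp_force: 29.6
```

```bash
python3 - <<'E'
from h import *
o=bot.get_obs();p=o['ee_pos'];d=p[:2]-np.array([.5825,-.2515]);print(p,np.hypot(*d),np.degrees(np.arctan2(d[1],d[0])),o['wrist_force'],o['torque'])
arc(218.5,range(12,121,12))
E
```

```text
[ 0.5468 -0.2803  0.2151] 0.04582258047198205 -141.12012361514806 [13.7572  8.0669  4.3209] [ 1.3925 -2.7149 -0.0806]
-7.2 -7 -0.2 0 255; -15.6 -12.4 -0.4 0 255; -25 -15.9 -0.5 0 255; -34.9 -17.4 -0.6 0 255; -44.9 -16.8 -0.6 0 255; -54.6 -14.2 -0.5 0 255; -63.5 -9.5 -0.4 0 255; -71.3 -3.2 -0.2 0 255; -77.5 4.7 0 0 255; -82 13.7 0.3 0 255
```

```bash
cat >> h.py <<'E'
def arc2(cmd,angs,C=(.584,-.250),r=.048,yaw=179.04,g=255):
    from scipy.spatial.transform import Rotation as R
    M=R.from_euler('xyz',[178.31,-.1,yaw],degrees=True).as_matrix()
    P=lambda a:np.array([C[0]+r*np.cos(np.radians(a)),C[1]+r*np.sin(np.radians(a)),0])
    print("end cmd",P(angs[-1])[:2]);c=np.array([*cmd,0])
    print("; ".join("%g %g %g 0 %d"%(*(np.round(M.T@(P(a)-c)*1000,1)+0.0),g) for a in angs))
E
python3 -c "
from h import *
arc2((.5449,-.2814),[229,241,253,265,277,289,301,313,325,337,337,337])"
```

```text
end cmd [ 0.6282 -0.2688]
-7.7 -4.7 -0.2 0 255; -16 -10.3 -0.3 0 255; -25.3 -14.1 -0.5 0 255; -35.2 -15.8 -0.5 0 255; -45.2 -15.5 -0.5 0 255; -55 -13.1 -0.5 0 255; -64 -8.7 -0.4 0 255; -71.9 -2.5 -0.2 0 255; -78.3 5.2 0 0 255; -83.1 14 0.3 0 255; -83.1 14 0.3 0 255; -83.1 14 0.3 0 255
```

Emit:
send_rows(targets="-7.7 -4.7 -0.2 0 255; -16 -10.3 -0.3 0 255; -25.3 -14.1 -0.5 0 255; -35.2 -15.8 -0.5 0 255; -45.2 -15.5 -0.5 0 255; -55 -13.1 -0.5 0 255; -64 -8.7 -0.4 0 255; -71.9 -2.5 -0.2 0 255; -78.3 5.2 0 0 255; -83.1 14 0.3 0 255; -83.1 14 0.3 0 255; -83.1 14 0.3 0 255")

```text
time: 53.75
ee_pos: [0.6278, -0.2692, 0.2151]
tcp_rot: [178.4, -0.0, 179.0]
wrist_force: [0.7, 2.3, 7.2]
opening: 0.0234
grasp_force: 30.9
```

```bash
python3 - <<'E'
from h import *
o=bot.get_obs();p=o['ee_pos'];d=p[:2]-np.array([.584,-.25]);print(p,np.hypot(*d),np.degrees(np.arctan2(d[1],d[0])),o['wrist_force'])
arc2((.6282,-.2688),[347,357,367,377,387,397,407,417,427,437,447,457,467,477,487,487,487])
E
```

```text
[ 0.6278 -0.2692  0.2151] 0.04781366980604961 -23.659588965752075 [0.6979 2.3412 7.203 ]
end cmd [ 0.5551 -0.2117]
-2.4 8 0.2 0 255; -3.5 16.3 0.5 0 255; -3 24.7 0.7 0 255; -1.2 32.8 1 0 255; 2.1 40.5 1.2 0 255; 6.7 47.6 1.4 0 255; 12.4 53.7 1.6 0 255; 19 58.7 1.8 0 255; 26.5 62.5 1.9 0 255; 34.5 65 2 0 255; 42.8 66 2 0 255; 51.2 65.6 2 0 255; 59.3 63.7 2 0 255; 67 60.4 1.9 0 255; 74 55.9 1.8 0 255; 74 55.9 1.8 0 255; 74 55.9 1.8 0 255
```

Emit:
send_rows(targets="-2.4 8 0.2 0 255; -3.5 16.3 0.5 0 255; -3 24.7 0.7 0 255; -1.2 32.8 1 0 255; 2.1 40.5 1.2 0 255; 6.7 47.6 1.4 0 255; 12.4 53.7 1.6 0 255; 19 58.7 1.8 0 255; 26.5 62.5 1.9 0 255; 34.5 65 2 0 255; 42.8 66 2 0 255; 51.2 65.6 2 0 255; 59.3 63.7 2 0 255; 67 60.4 1.9 0 255; 74 55.9 1.8 0 255; 74 55.9 1.8 0 255; 74 55.9 1.8 0 255")

```text
time: 55.88
ee_pos: [0.5542, -0.2118, 0.2151]
tcp_rot: [178.4, -0.1, 179.0]
wrist_force: [-3.0, 2.2, 9.1]
opening: 0.0233
grasp_force: 31.1
```

```bash
python3 - <<'E'
from h import *
o=bot.get_obs();p=o['ee_pos'];d=p[:2]-np.array([.584,-.25]);print(p,np.hypot(*d),np.degrees(np.arctan2(d[1],d[0])),o['wrist_force'])
arc2((.5551,-.2117),[487+10*i for i in range(1,20)])
E
```

```text
[ 0.5542 -0.2118  0.2151] 0.0484505544566842 128.02069602945878 [-2.9578  2.1894  9.0565]
end cmd [ 0.6191 -0.2827]
6.1 -5.7 -0.2 0 255; 11.2 -12.3 -0.3 0 255; 15 -19.8 -0.6 0 255; 17.4 -27.8 -0.8 0 255; 18.4 -36.1 -1 0 255; 18 -44.4 -1.3 0 255; 16.1 -52.6 -1.5 0 255; 12.9 -60.3 -1.8 0 255; 8.3 -67.3 -2 0 255; 2.6 -73.4 -2.2 0 255; -4.1 -78.5 -2.3 0 255; -11.5 -82.3 -2.4 0 255; -19.5 -84.7 -2.5 0 255; -27.8 -85.7 -2.6 0 255; -36.2 -85.3 -2.6 0 255; -44.3 -83.4 -2.5 0 255; -52 -80.2 -2.5 0 255; -59.1 -75.6 -2.3 0 255; -65.2 -69.9 -2.2 0 255
```

Emit:
send_rows(targets="6.1 -5.7 -0.2 0 255; 11.2 -12.3 -0.3 0 255; 15 -19.8 -0.6 0 255; 17.4 -27.8 -0.8 0 255; 18.4 -36.1 -1 0 255; 18 -44.4 -1.3 0 255; 16.1 -52.6 -1.5 0 255; 12.9 -60.3 -1.8 0 255; 8.3 -67.3 -2 0 255; 2.6 -73.4 -2.2 0 255; -4.1 -78.5 -2.3 0 255; -11.5 -82.3 -2.4 0 255; -19.5 -84.7 -2.5 0 255; -27.8 -85.7 -2.6 0 255; -36.2 -85.3 -2.6 0 255; -44.3 -83.4 -2.5 0 255; -52 -80.2 -2.5 0 255; -59.1 -75.6 -2.3 0 255; -65.2 -69.9 -2.2 0 255; -65.2 -69.9 -2.2 0 255")

```text
time: 58.38
ee_pos: [0.6185, -0.2829, 0.2151]
tcp_rot: [178.4, -0.1, 179.0]
wrist_force: [-0.6, 1.5, 8.3]
opening: 0.0234
grasp_force: 31.0
```

```bash
python3 - <<'E'
from h import *
o=bot.get_obs();p=o['ee_pos'];d=p[:2]-np.array([.584,-.25]);print(p,np.hypot(*d),np.degrees(np.arctan2(d[1],d[0])),o['wrist_force'])
arc2((.6191,-.2827),[677+9*i for i in range(1,12)])
E
```

```text
[ 0.6185 -0.2829  0.2151] 0.047616735894388654 -43.63756919841395 [-0.5794  1.4972  8.2996]
end cmd [ 0.6108 -0.2102]
-4.6 5.9 0.2 0 255; -8.2 12.5 0.4 0 255; -10.7 19.6 0.6 0 255; -12.1 27 0.8 0 255; -12.3 34.6 1 0 255; -11.3 42 1.2 0 255; -9.2 49.3 1.4 0 255; -5.9 56.1 1.6 0 255; -1.7 62.3 1.8 0 255; 3.5 67.7 2 0 255; 9.5 72.3 2.2 0 255
```

Emit:
send_rows(targets="-4.6 5.9 0.2 0 255; -8.2 12.5 0.4 0 255; -10.7 19.6 0.6 0 255; -12.1 27 0.8 0 255; -12.3 34.6 1 0 255; -11.3 42 1.2 0 255; -9.2 49.3 1.4 0 255; -5.9 56.1 1.6 0 255; -1.7 62.3 1.8 0 255; 3.5 67.7 2 0 255; 9.5 72.3 2.2 0 255; 9.5 72.3 2.2 0 255")

```text
time: 59.88
ee_pos: [0.611, -0.2097, 0.2152]
tcp_rot: [178.3, 0.0, 179.0]
wrist_force: [4.2, 4.9, 7.7]
opening: 0.0232
grasp_force: 30.9
```

```bash
python3 - <<'E'
from h import *
o=bot.get_obs();print(o['ee_pos'],o['wrist_force'])
for a in range(776,936,12):
  c=np.array([.584,-.25])+.048*np.array([np.cos(np.radians(a)),np.sin(np.radians(a))])
  print(a,end=' ');arc2(c,[a+3,a+6,a+9,a+12,a+12])
E
```

```text
[ 0.611  -0.2097  0.2152] [4.2301 4.918  7.6765]
776 end cmd [ 0.602  -0.2055]
2.1 1.3 0 0 255; 4.3 2.5 0.1 0 255; 6.6 3.6 0.1 0 255; 8.9 4.6 0.2 0 255; 8.9 4.6 0.2 0 255
788 end cmd [ 0.5923 -0.2027]
2.4 0.8 0 0 255; 4.8 1.6 0.1 0 255; 7.2 2.1 0.1 0 255; 9.7 2.6 0.1 0 255; 9.7 2.6 0.1 0 255
800 end cmd [ 0.5823 -0.202 ]
2.5 0.3 0 0 255; 5 0.5 0 0 255; 7.5 0.6 0 0 255; 10 0.5 0 0 255; 10 0.5 0 0 255
812 end cmd [ 0.5724 -0.2034]
2.5 -0.2 0 0 255; 5 -0.5 0 0 255; 7.5 -1 0 0 255; 9.9 -1.6 0 0 255; 9.9 -1.6 0 0 255
824 end cmd [ 0.563  -0.2069]
2.4 -0.7 0 0 255; 4.8 -1.5 0 0 255; 7.1 -2.5 -0.1 0 255; 9.4 -3.6 -0.1 0 255; 9.4 -3.6 -0.1 0 255
836 end cmd [ 0.5544 -0.2122]
2.2 -1.2 0 0 255; 4.4 -2.5 -0.1 0 255; 6.4 -3.9 -0.1 0 255; 8.4 -5.5 -0.1 0 255; 8.4 -5.5 -0.1 0 255
848 end cmd [ 0.5472 -0.2191]
1.9 -1.6 0 0 255; 3.7 -3.4 -0.1 0 255; 5.5 -5.2 -0.1 0 255; 7.1 -7.1 -0.2 0 255; 7.1 -7.1 -0.2 0 255
860 end cmd [ 0.5416 -0.2275]
1.5 -2 -0.1 0 255; 3 -4.1 -0.1 0 255; 4.3 -6.2 -0.2 0 255; 5.5 -8.4 -0.2 0 255; 5.5 -8.4 -0.2 0 255
872 end cmd [ 0.5379 -0.2368]
1.1 -2.3 -0.1 0 255; 2 -4.6 -0.1 0 255; 2.9 -7 -0.2 0 255; 3.6 -9.4 -0.3 0 255; 3.6 -9.4 -0.3 0 255
884 end cmd [ 0.5361 -0.2467]
0.6 -2.4 -0.1 0 255; 1 -4.9 -0.1 0 255; 1.4 -7.4 -0.2 0 255; 1.6 -9.9 -0.3 0 255; 1.6 -9.9 -0.3 0 255
896 end cmd [ 0.5365 -0.2567]
0.1 -2.5 -0.1 0 255; 0 -5 -0.1 0 255; -0.2 -7.5 -0.2 0 255; -0.5 -10 -0.3 0 255; -0.5 -10 -0.3 0 255
908 end cmd [ 0.5389 -0.2664]
-0.5 -2.5 -0.1 0 255; -1 -4.9 -0.1 0 255; -1.8 -7.3 -0.2 0 255; -2.6 -9.7 -0.3 0 255; -2.6 -9.7 -0.3 0 255
920 end cmd [ 0.5433 -0.2754]
-1 -2.3 -0.1 0 255; -2 -4.6 -0.1 0 255; -3.2 -6.8 -0.2 0 255; -4.5 -8.9 -0.3 0 255; -4.5 -8.9 -0.3 0 255
932 end cmd [ 0.5495 -0.2833]
-1.4 -2.1 -0.1 0 255; -3 -4.1 -0.1 0 255; -4.6 -6 -0.2 0 255; -6.3 -7.8 -0.2 0 255; -6.3 -7.8 -0.2 0 255
```

Emit:
send_rows(targets="2.1 1.3 0 0 255; 4.3 2.5 0.1 0 255; 6.6 3.6 0.1 0 255; 8.9 4.6 0.2 0 255; 8.9 4.6 0.2 0 255")

```text
time: 60.5
ee_pos: [0.6025, -0.2051, 0.2152]
tcp_rot: [178.3, 0.1, 179.0]
wrist_force: [4.3, 4.2, 7.7]
opening: 0.0231
grasp_force: 30.9
```

Emit:
send_rows(targets="2.4 0.8 0 0 255; 4.8 1.6 0.1 0 255; 7.2 2.1 0.1 0 255; 9.7 2.6 0.1 0 255; 9.7 2.6 0.1 0 255")

```text
time: 61.12
ee_pos: [0.5926, -0.2022, 0.2152]
tcp_rot: [178.3, 0.0, 179.0]
wrist_force: [4.0, 4.6, 8.1]
opening: 0.0235
grasp_force: 31.0
```

Emit:
send_rows(targets="2.5 0.3 0 0 255; 5 0.5 0 0 255; 7.5 0.6 0 0 255; 10 0.5 0 0 255; 10 0.5 0 0 255")

```text
time: 61.75
ee_pos: [0.5887, -0.2019, 0.2152]
tcp_rot: [178.3, 0.7, 179.1]
wrist_force: [38.4, 2.9, -1.0]
opening: 0.0232
grasp_force: 29.9
```

```bash
python3 - <<'E'
from h import *
arc2((.5823,-.202),[85,78,70,62,54,46,38,30,22,14,6,0,-6,-6,-6])
E
```

```text
end cmd [ 0.6317 -0.255 ]
-5.9 -0.1 0 0 255; -11.7 -0.9 0 0 255; -18.2 -2.6 -0.1 0 255; -24.3 -5.2 -0.2 0 255; -30.1 -8.7 -0.3 0 255; -35.3 -12.9 -0.4 0 255; -39.8 -17.8 -0.6 0 255; -43.7 -23.3 -0.8 0 255; -46.7 -29.2 -0.9 0 255; -48.9 -35.6 -1.1 0 255; -50.2 -42.1 -1.3 0 255; -50.5 -47.1 -1.5 0 255; -50.3 -52.2 -1.6 0 255; -50.3 -52.2 -1.6 0 255; -50.3 -52.2 -1.6 0 255
```

Emit:
send_rows(targets="-5.9 -0.1 0 0 255; -11.7 -0.9 0 0 255; -18.2 -2.6 -0.1 0 255; -24.3 -5.2 -0.2 0 255; -30.1 -8.7 -0.3 0 255; -35.3 -12.9 -0.4 0 255; -39.8 -17.8 -0.6 0 255; -43.7 -23.3 -0.8 0 255; -46.7 -29.2 -0.9 0 255; -48.9 -35.6 -1.1 0 255; -50.2 -42.1 -1.3 0 255; -50.5 -47.1 -1.5 0 255; -50.3 -52.2 -1.6 0 255; -50.3 -52.2 -1.6 0 255; -50.3 -52.2 -1.6 0 255")

```text
time: 63.62
ee_pos: [0.6305, -0.2556, 0.215]
tcp_rot: [178.4, -0.2, 178.9]
wrist_force: [-5.2, 1.3, 9.4]
opening: 0.0232
grasp_force: 31.5
```

Emit:
send_rows(targets="0 0 0 0 150; 0 0 0 0 140; 0 0 0 0 140; 0 0 0 0 140; 0 0 -20 0 140; 0 0 -60 0 140; 0 0 -110 0 140; 0 0 -140 0 140; 50 0 -160 0 140; 110 0 -180 0 140; 170 0 -190 0 100; 230 60 -190 0 100; 270 110 -190 0 100; 270 110 -190 0 100; 270 110 -190 0 100")

```text
time: 65.5
ee_pos: [0.3626, -0.1449, 0.4087]
tcp_rot: [178.4, -0.0, 179.0]
wrist_force: [0.8, -0.4, 0.5]
opening: 0.0519
grasp_force: 0.0
```

```bash
python3 - <<'E'
from h import *
cv2.imwrite("pics/t10.png",camera("top"));s=camera("scene");cv2.imwrite("pics/s10.png",s)
print(bot.get_obs()['time'],bot.get_obs()['ee_pos'])
a=s[115:160,165:210];m=(a.max(2)<45).astype(np.uint8);k,l,st,c=cv2.connectedComponentsWithStats(m);i=1+st[1:,4].argmax()
p=c[i]+[165,115];q=onz("scene",p,.218);print(st[i],p,q,np.degrees(np.arctan2(q[1]+.25,q[0]-.584)))
# light grip-block blobs before/after in both fixed cameras
for f in("s9","s10","t9","t10"):
    im=cv2.imread(f"pics/{f}.png");h=cv2.cvtColor(im,cv2.COLOR_BGR2HSV)
    m=((h[...,2]>160)&(h[...,1]<60)&(im[...,2].astype(int)-im[...,0]>8)).astype(np.uint8)
    k,l,st,c=cv2.connectedComponentsWithStats(m)
    print(f,[(int(x),int(y),int(st[j+1,4])) for j,(x,y) in enumerate(c[1:]) if 25<st[j+1,4]<700])
E
```

```text
65.6 [ 0.364  -0.1461  0.4075]Traceback (most recent call last):
  File "<stdin>", line 4, in <module>
ValueError: attempt to get argmax of an empty sequence
```

```bash
python3 - <<'E'
from h import *
for n,f,(x0,x1,y0,y1) in(("top","t10",(365,430,160,225)),("scene","s10",(140,215,105,170))):
    a=cv2.imread(f"pics/{f}.png")[y0:y1,x0:x1];m=(a.max(2)<62).astype(np.uint8);k,l,st,c=cv2.connectedComponentsWithStats(m)
    for i in range(1,k):
        if st[i,4]>15:
            p=c[i]+[x0,y0];q=onz(n,p,.235);print(f,st[i,4],p,q,np.degrees(np.arctan2(q[1]+.25,q[0]-.584)))
for f in("s9","s10","t9","t10"):
    im=cv2.imread(f"pics/{f}.png");h=cv2.cvtColor(im,cv2.COLOR_BGR2HSV)
    m=((h[...,2]>160)&(h[...,1]<60)&(im[...,2].astype(int)-im[...,0]>8)).astype(np.uint8)
    k,l,st,c=cv2.connectedComponentsWithStats(m)
    print(f,[(int(x),int(y),int(st[j+1,4])) for j,(x,y) in enumerate(c[1:]) if 25<st[j+1,4]<700])
E
```

```text
t10 86 [403.0581 177.0814] [ 0.6259 -0.2492  0.235 ] 1.1629285629795008
s10 189 [154.0794 144.127 ] [ 0.6359 -0.2396  0.235 ] 11.341103493933602
s10 27 [176.5185 147.4815] [ 0.605  -0.1964  0.235 ] 68.55409007539322
s9 [(150, 46, 103), (304, 51, 57), (215, 60, 65), (377, 59, 67), (158, 76, 97), (202, 101, 43), (460, 112, 54), (50, 137, 126), (227, 122, 47), (57, 143, 107), (255, 146, 54), (416, 195, 63), (301, 202, 416), (260, 204, 98), (309, 246, 120), (202, 329, 111), (416, 353, 33)]
s10 [(151, 45, 68), (159, 75, 77), (202, 101, 39), (52, 135, 89), (70, 134, 44), (256, 146, 42), (217, 166, 78), (300, 201, 470), (417, 195, 57), (260, 204, 95), (309, 246, 111), (202, 329, 101)]
t9 [(259, 114, 34), (131, 138, 28), (498, 147, 42), (492, 156, 30), (540, 161, 59), (533, 165, 52), (225, 182, 52), (502, 261, 73), (352, 252, 48), (391, 253, 42), (429, 254, 44), (218, 314, 52)]
t10 [(131, 126, 76), (259, 114, 43), (498, 141, 79), (521, 163, 165), (99, 157, 66), (534, 161, 84), (225, 181, 63), (277, 181, 65), (328, 182, 59), (502, 254, 74), (300, 258, 410), (352, 252, 40), (542, 299, 81), (218, 314, 56)]
```

```bash
python3 -c "
from workcell import ticket
print(ticket.job_done())"
```

```text
the job is handed in; nothing more can be done
None
```

I handed the job in at about 66 s of robot time. The three dried baskets stand in the dry tray, the three washed baskets hang one to a peg, and the valve went to its stop and was backed off about a quarter turn. These come from the cameras and arm forces; the hand-in gave no verdict.

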